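# Find the high spot of a lathe spindle with a plunger indicator

### The job

Check the polishing-lathe spindle that lies in the two V-blocks for runout. First slide the indicator carriage gently down by its knob until the plunger rests on the spindle's collar and the needle stands between the two long marks at mid-scale. Then roll the spindle round by its rubber wheel, with light fingertip pressure, until the collar's highest spot is under the plunger, and leave it there with the indicator still on it; do not disturb the other things on the bench.

Things in the scene. Friction and masses are not known exactly. Their poses are not given: they have to be found in the camera images.
- runout_bench: Fixed bench: dark base plate 140 (x) x 260 (y) x 14 mm with two V-blocks (30 mm wide, centred at y = -55 and +55 mm, stirrups up to z = 83 mm), an indicator column (18 mm thick, x = +55 mm, top z = 177 mm) and the parts below. Origin: centre of the underside; x away from the robot at yaw 0, y along the spindle, z up.
- spindle: Steel spindle, 18 mm thick, held in the V-blocks along the bench's y at z = 62 mm, turning about its own y any number of turns; stays where left (0.02 N m friction). Origin on the axis under the plunger, frame turns with it. The collar there, 28 mm thick, 20 mm wide, is off-centre: its surface is 11 (low) to 17 mm (high spot) from the axis; the high spot's direction is not known.
- wheel (a point): Centre of the spindle's rubber wheel, on the axis at bench y = -115 mm, z = 62 mm; 44 mm in diameter (top at z = 84 mm), 26 mm wide. Shut fingertips (about 20 mm wide, flat) laid on its top with 3 to 8 N and drawn 15 to 20 mm along bench x roll it like a rack on a pinion (+x turns it positively about bench y; 1 to 3 N of drag). Over 25 N damages it.
- plunger: Indicator plunger, steel, 7 mm thick with a ball end, pointing down; origin at its tip, which presses on top of the collar. Springs up into the carriage by at most 15 mm with 0.7 N (just lifted) to 1.9 N (fully in); pushing the carriage on beyond that makes the force rise steeply, and over 8 N marks the collar.
- needle (a joint): Needle of the round white dial (58 mm, on the front of the carriage, tilted up to the robot): rad clockwise from the free stop (0, plunger out, lower left), 0.32 per mm of plunger travel, 4.8 when fully in. 2.24 is straight up, mid-scale; the two long marks are at 1.84 and 2.64. Higher collar, greater reading: the runout swings it by 1.92.
- knob_grip (a point): Middle of the grip of the upright black knob (22 mm in diameter, 19 mm below to 15 mm above this point) on the indicator carriage, at bench x = +25 mm, y = 0; the carriage arm is 31 mm below. The carriage slides down 45 mm from z = 181 mm (there the tip is 31 mm above the spindle's axis), starts 0 to 8 mm down and stays where left; moving it takes 5 to 7 N down, 9 N up.
- dappen_dish: Bystander: small round blue dish, 43 mm wide and 18 mm tall; origin under its centre.
- tweezers: Bystander: steel tweezers lying flat, 122 mm long (y), 8 mm tall; origin under the middle.
- spare_felt: Bystander: round felt wheel lying flat, 60 mm across, 15 mm tall; origin under its centre.
- hex_key: Bystander: small hex key lying flat, 71 mm long (y), 27 mm wide; origin under the middle.
- pen_1: Bystander: marker pen lying flat, 135 mm long (its own y), 17 mm thick; origin under the middle.

How it is judged (in metres and radians):
On the way:
1. the plunger rests on the collar with the needle between the two long marks (1.8 to 2.68 rad) (value of joint needle between 1.8 and 2.68 rad and contact force between plunger and spindle above 0.2 N), for 0.3 s.
At the end, for the whole second after the job is handed in: At rest, the plunger presses on the collar (over 0.2 N, needle below 4.8 rad, so not fully in) with the high spot under it: its tip is at least 16.3 mm from the spindle's axis (the high spot itself gives about 16.7 mm, as the contact yields 0.3 mm; about 25 degrees either side) (distance between plunger and spindle above 0.0163 m and contact force between plunger and spindle above 0.2 N and value of joint needle below 4.8 rad and angular speed of spindle below 0.1 rad/s and linear speed of plunger below 0.01 m/s); the robot touches nothing.
It fails at once if the plunger is rammed onto the collar (over 8 N) (contact force between plunger and spindle above 8 N).
It fails at once if the spindle or its wheel is pressed with over 25 N (contact force between any of the fingers, the arm and spindle above 25 N).
It fails at once if a bystander is moved by over 20 mm (distance of any of dappen_dish, tweezers, spare_felt, hex_key, pen_1 from where it was at the start of the episode above 0.02 m).
It also fails if it takes over 67 s, if anything falls off the work surface, if the arm or the gripper's body presses on something with over 40 N, if the wrist force passes 120 N, or if a joint passes its speed limit or range.

### The arm

A 6-joint arm with a two-finger parallel gripper is mounted at the origin on a cart in front of the work surface, level with it; the furniture and walls round the work are solid. World frame = base frame: x ahead of the robot, y to its left, z up, the work surface at z = 0. Lengths are in mm, angles in rad, forces in N, time in s.
With the tool pointing down it reaches from about 250 to 725 mm from the base axis. Payload 4 kg.
Tool frame: the origin (TCP) lies midway between the tips of the shut fingers; the grasp point (between the pads) lies 19 mm behind it; z points along the fingers, y is the line along which they close (so a half turn about z gives the same grasp; the last joint's range is limited). The gripper opens to 85 mm and grips with 20 to 120 N. Pads are 22 mm wide; open, the fingers measure 114 mm over their backs; the gripper's body (76 mm by 85 mm) begins 54 mm behind the grasp point. The pads swing forward as they close: fully open they stand 13 mm farther back than shut.
Start: joints at [1.199, 0.241, 0.005, 1.335, 0, 1.571], TCP at [181.645, 465.838, 231.306] pointing down, gripper open.
Joint ranges: [-2.72, 2.72], [-1.05, 1.87], [-1.09, 1.28], [-1.99, 2.15], [-1.42, 1.44], [-3.14, 3.14]. Speed limits (rad/s): [2.79, 2.79, 3.14, 3.14, 3.14, 3.14].

### API

Orientations are given as [roll, pitch, yaw] about the fixed x, y, z axes, in that order (R = Rz(yaw) Ry(pitch) Rx(roll)).
In Python, from plant import arm gives the robot as it stands.
- The arm moves only by the tool arm_command, never from a script. Its argument "moves" is a list of rows, each a list of 7 numbers: the shift along the tool's x, y, z in m, then the turn, a rotation vector about the tool's x, y, z in degrees, then the opening, from 0 (shut) to 1 (fully open). In form: [[tx, ty, tz, ax, ay, az, fingers], ...]. A call has exactly 5 rows; each row shifts and turns the commanded pose from where the row before left it, along the tool's axes as they then stand; what a row does not reach is not made up. A row lasts 1/8 s, in which the tool goes at most 62.5 mm and 10.7 degrees, less where a joint would pass 70% of its speed; a pose out of reach is approached as far as the arm can. A call is refused whole if a number of a shift passes 0.0625 or a number of a turn 10.7, either way. A call with a gripper value outside its range is refused whole. The fingers move at their own pace and stop on an object; "squeeze" is the grip in N (left out, the last holds). Time passes only in rows, so rows that do not move let the fingers close, or fill a call up. It gives the time, the measured TCP pose, the force, the opening and the grip force at its end, in the units of the state.
- arm.get_obs(): the state, without advancing time (a new reading comes with each control period).
- arm.snapshot(name): name is "scene" or "top"; returns (picture, depth): 480x640x3 uint8, red, green, blue; 480x640 float32, mm along the optical axis (not along the pixel's ray), 0 where there is no reading.
- arm.camera_params(name): a dict with "K" (3x3 intrinsics, pixels), "rvec" (rotation vector, rad) and "tvec" (3), from world to camera coordinates, as OpenCV has them. Camera axes: x right, y down, z forward; pixel columns grow to the right and rows downward; lengths in mm; the calibration is good to about 2 mm. A picture is of the moment at which its call begins. camera_params takes no time and is no camera call.
- arm.sign_off(): hands the job in; it is judged then, once.
Trained networks look in the newest picture that a camera, given by its name, has taken for a name from the list of things; names that differ only in an ending like _2 or _b are one class to them, and where a whole thing is asked for, a point or a joint stands for the part that bears it (a point fixed in the world has none). Each returns a list of dicts, best first, with "score" (0 to 1); they miss things now and then, are a little off and sometimes report something else, mostly with a low value. They report only what shows in the picture. A call takes as long as a camera call.
- arm.find_in(camera, target): "location" ([x, y, z] in mm, in world coordinates, good to about 4 mm: the middle of the surface that is visible of it).
The state is a dict: "time_s": time; "joint_positions": joint angles; "joint_velocities": joint speeds; "joint_efforts": joint torques, N m; "tcp_pos": TCP position; "orientation": TCP orientation; "ft_force": force on the tool from outside, world axes, zero at the start; "moment": the same for the moment, N m; "gripper_width": opening from 0.0 (shut) to 1.0 (fully open); "gripper_force": force on a finger pad.
Only numpy, scipy, OpenCV 4.12 (cv2) and the standard library are available. Lean on these libraries where they do the work, as an engineer would, in place of code of your own. Each camera call takes 0.05 s, during which the arm holds its last target. There are 200 camera calls.

## Working session

There is one attempt and no reset: what is moved stays moved. The work goes in short steps, Python scripts to look and compute and a tool call to move; the robot and the scene stay as the last step left them, time stands still between calls to the robot, and variables do not carry over. Pictures are saved under pics/ and viewed, at most 10 in all, crops included, and the job is handed in when it is done.

Besides the shell and the picture viewer there is one more tool, called after "Emit:" as name([rows], argument=value, ...), one row to a line, values as JSON. arm_command: Moves the arm, as the interface text tells. Its arguments: {"type":"object","properties":{"moves":{"type":"array","items":{"type":"array","items":{"type":"number"}}},"squeeze":{"type":"number"}},"required":["moves"]}

```bash
mkdir -p pics; ls; cat > h.py <<'E'
import numpy as np, cv2
from plant import arm
def cam(n):
    p=arm.camera_params(n); R=cv2.Rodrigues(np.array(p["rvec"],float))[0]
    return np.array(p["K"],float),R,np.array(p["tvec"],float).ravel()
def world(n,u,v,d):
    K,R,t=cam(n); return R.T@(np.linalg.inv(K)@np.array([u,v,1.])*d-t)
def pix(n,P):
    K,R,t=cam(n); q=K@(R@np.array(P,float)+t); return q[:2]/q[2]
E
python3 - <<'E'
from h import *
for n in ("scene","top"):
    im,d=arm.snapshot(n); cv2.imwrite(f"pics/{n}0.png",im[:,:,::-1]); np.save(f"{n}0.npy",d)
    for t in ("runout_bench","spindle","wheel","knob_grip","plunger","needle","dappen_dish","tweezers","spare_felt","hex_key","pen_1"):
        r=arm.find_in(n,t); print(n,t,[(np.round(x["location"]).tolist(),round(x["score"],2)) for x in r[:2]])
o=arm.get_obs(); print(o["time_s"],o["tcp_pos"],o["orientation"],o["ft_force"])
E
```

```text
pics
scene runout_bench [([510.0, 70.0, 14.0], 0.58)]
scene spindle [([528.0, 10.0, 67.0], 0.75)]
scene wheel [([525.0, 13.0, 71.0], 0.77)]
scene knob_grip [([519.0, 72.0, 148.0], 0.67), ([416.0, 40.0, 4.0], 0.49)]
scene plunger []
scene needle []
scene dappen_dish []
scene tweezers [([416.0, 41.0, 5.0], 0.7)]
scene spare_felt [([576.0, -111.0, 12.0], 0.73)]
scene hex_key [([485.0, -114.0, 4.0], 0.73)]
scene pen_1 [([505.0, 236.0, 12.0], 0.92)]
top runout_bench [([523.0, 76.0, 16.0], 0.74), ([532.0, -9.0, 66.0], 0.39)]
top spindle [([534.0, -8.0, 68.0], 0.93)]
top wheel [([531.0, -10.0, 69.0], 0.82)]
top knob_grip [([526.0, 80.0, 141.0], 0.98)]
top plunger []
top needle []
top dappen_dish [([417.0, 143.0, 14.0], 0.86), ([526.0, 75.0, 142.0], 0.42)]
top tweezers []
top spare_felt [([580.0, -105.0, 14.0], 0.92)]
top hex_key []
top pen_1 [([514.0, 237.0, 15.0], 0.97)]
1.2 [181.64318938 465.83146908 231.30662804] [-3.14159238e+00  4.94075733e-05  2.76984668e+00] [ 0.41412178 -0.30300859  0.06495775]
```

View pics/scene0.png

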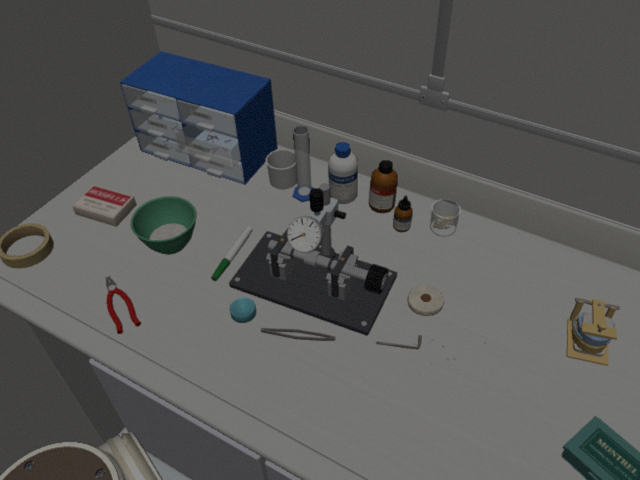

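View pics/top0.png

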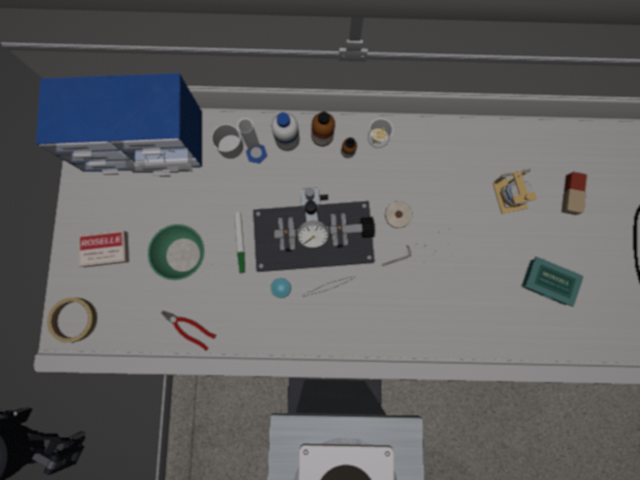

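The pictures show the bench plate in the top view at about (313,236), with the knob at (311,207) and the wheel at (368,227). In the scene view, the dial is at (303,234), the knob at (317,200) and the wheel at (377,278). I'll measure the pose from the depth clouds next.

```bash
cat >> h.py <<'E'
def cloud(n,d):
    K,R,t=cam(n); v,u=np.mgrid[0:480,0:640]; P=np.stack([u,v,np.ones_like(u)],-1)@np.linalg.inv(K).T*d[...,None]
    return (P-t)@R
E
python3 - <<'E'
from h import *
for n in ("top","scene"):
    im=cv2.imread(f"pics/{n}0.png"); d=np.load(f"{n}0.npy"); C=cloud(n,d)
    g=im.max(2); x,y,z=C[...,0],C[...,1],C[...,2]
    K,R,t=cam(n); print(n,"campos",np.round(-R.T@t),"f",K[0,0])
    m=(d>0)&(z>7)&(z<21)&(g<75)&(x>420)&(x<640)&(y>-80)&(y<225)
    m=cv2.morphologyEx(m.astype(np.uint8),cv2.MORPH_OPEN,np.ones((3,3)))>0
    P=C[m]; r=cv2.minAreaRect(P[:,:2].astype(np.float32)); print("plate",m.sum(),r,np.median(P[:,2]))
    W=C[(d>0)&(z>45)&(z<95)&(g<60)&(x>490)&(x<570)&(y>-70)&(y<15)]
    print("wheel",len(W),W.min(0).round(),W.max(0).round(),np.median(W,0).round())
    T=W[W[:,2]>78]; print(" wheel top",len(T),T.mean(0).round(1) if len(T) else 0)
    Kn=C[(d>0)&(z>115)&(z<210)&(g<60)&(x>480)&(x<580)&(y>40)&(y<110)]
    print("knob",len(Kn),Kn.min(0).round(),Kn.max(0).round(),np.median(Kn,0).round())
    zt=np.percentile(Kn[:,2],97); T=Kn[Kn[:,2]>zt-6]; print(" ktop",len(T),T.mean(0).round(1),zt)
im=cv2.imread("pics/top0.png")[180:300,220:400]; a=cv2.resize(im,(720,480),interpolation=cv2.INTER_CUBIC)
im=cv2.imread("pics/scene0.png")[180:320,230:400]; b=cv2.resize(im,(728,600),interpolation=cv2.INTER_CUBIC)
cv2.imwrite("pics/top0c.png",a);cv2.imwrite("pics/scene0c.png",np.clip(b*1.5,0,255).astype(np.uint8))
E
```

```text
top campos [363.  57. 974.] f 442.88603111937647
plate 4581 ((530.2672729492188, 78.50731658935547), (137.71234130859375, 255.7019805908203), 5.78079080581665) 14.473195401176795
wheel 250 [504. -47.  49.] [563.  14.  87.] [539. -34.  80.]
 wheel top 169 [541.8 -34.6  82.2]
knob 147 [545.  66. 115.] [579.  97. 192.] [554.  81. 188.]
 ktop 97 [554.3  80.4 189. ] 191.1521068958909
scene campos [ -39. -299.  808.] f 602.7737740014896
plate 6055 ((529.3251342773438, 77.75499725341797), (141.76170349121094, 260.11474609375), 5.5762834548950195) 14.796110336299671
wheel 567 [502. -51.  45.] [564.  15.  89.] [530. -38.  76.]
 wheel top 243 [538.1 -36.5  83. ]
knob 442 [496.  47. 120.] [580.  92. 192.] [551.  76. 171.]
 ktop 116 [552.9  79.7 189. ] 190.99014893548642
```

View pics/scene0c.png

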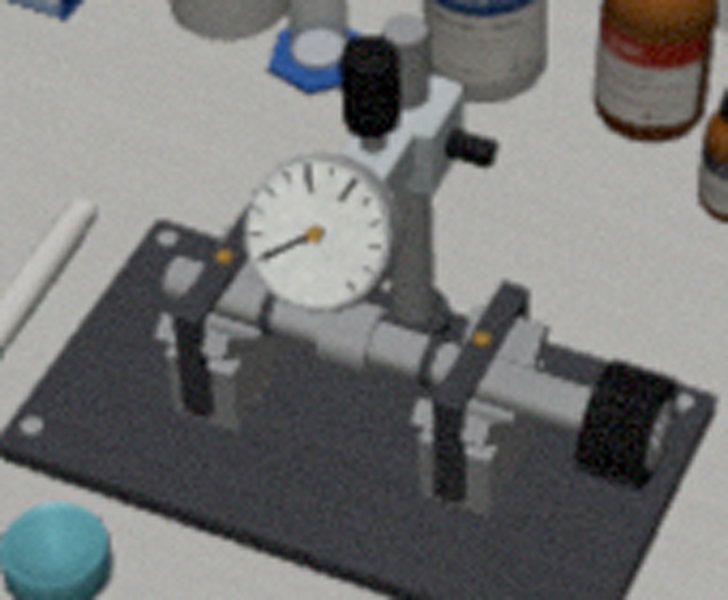

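The scene crop shows the needle at the free stop (lower left, dial centre about (315,235)) and the long marks at the top. The knob top is at z≈191, so the carriage is about 5 mm down. That puts the bench at (530,78) with yaw 5.7°, and the knob and wheel clouds agree with it.

```bash
cat >> h.py <<'E'
from scipy.spatial.transform import Rotation as Ro
BY=0.099; BO=np.array([529.8,78.1,0])
def bw(p): return BO+Ro.from_euler('z',BY).apply(p)
def wb(p): return Ro.from_euler('z',-BY).apply(np.array(p)-BO)
def plan(T,yaw,n):
    o=arm.get_obs(); p=np.array(o["tcp_pos"]); R=Ro.from_euler('xyz',o["orientation"]); G=Ro.from_euler('xyz',[np.pi,0,yaw])
    rv=(R.inv()*G).as_rotvec()/n
    for i in range(n):
        s=R.inv().apply((np.array(T)-p)/n)/1000; print(np.round(np.r_[s,np.degrees(rv)],4).tolist()); R=R*Ro.from_rotvec(rv)
E
python3 - <<'E'
from h import *
plan(bw([25,0,215]),np.pi/2+BY,10)
E
```

```text
[-0.0487, -0.0223, 0.0016, 0.0002, 0.0003, 6.3028]
[-0.0509, -0.0169, 0.0016, 0.0002, 0.0003, 6.3028]
[-0.0525, -0.0112, 0.0016, 0.0002, 0.0003, 6.3028]
[-0.0534, -0.0053, 0.0016, 0.0002, 0.0003, 6.3028]
[-0.0536, 0.0005, 0.0016, 0.0002, 0.0003, 6.3028]
[-0.0532, 0.0064, 0.0016, 0.0002, 0.0003, 6.3028]
[-0.0522, 0.0122, 0.0016, 0.0002, 0.0003, 6.3028]
[-0.0506, 0.0179, 0.0016, 0.0002, 0.0003, 6.3028]
[-0.0483, 0.0233, 0.0016, 0.0002, 0.0003, 6.3028]
[-0.0454, 0.0285, 0.0016, 0.0002, 0.0003, 6.3028]
```

Emit:
arm_command([
  [-0.0487,-0.0223,0,0,0,6.3,0],
  [-0.0509,-0.0169,0,0,0,6.3,0],
  [-0.0525,-0.0112,0,0,0,6.3,0],
  [-0.0534,-0.0053,0,0,0,6.3,0],
  [-0.0536,0.0005,0,0,0,6.3,0],
])

```text
time_s: 1.82
tcp_pos: [369.2, 271.9, 231.5]
orientation: [3.141, -0.0, 2.217]
ft_force: [0.8, -0.2, 0.7]
gripper_width: -0.002
gripper_force: 0.0
```

Emit:
arm_command([
  [-0.0532,0.0064,0,0,0,6.3,0],
  [-0.0522,0.0122,0,0,0,6.3,0],
  [-0.0506,0.0179,0,0,0,6.3,0],
  [-0.0483,0.0233,0,0,0,6.3,0],
  [-0.0454,0.0285,0,0,0,6.3,0],
])

```text
time_s: 2.45
tcp_pos: [555.8, 79.1, 231.4]
orientation: [3.141, -0.0, 1.666]
ft_force: [0.2, 0.8, -0.7]
gripper_width: -0.002
gripper_force: 0.0
```

```bash
python3 - <<'E'
from h import *
o=arm.get_obs(); print(o["time_s"],wb(o["tcp_pos"]).round(1),o["orientation"],o["ft_force"].round(1),o["gripper_width"])
im,d=arm.snapshot("scene"); cv2.imwrite("pics/scene1.png",im[:,:,::-1])
plan(bw([25,0,195]),np.pi/2+BY,1)
E
```

```text
2.45 [ 25.9  -1.5 231.4] [ 3.14117735e+00 -2.41837195e-04  1.66646890e+00] [ 0.2  0.8 -0.7] -0.001877447016635353
[0.0068, -0.0048, 0.0359, 0.2288, 0.2354, -0.6361]
```

View pics/scene1.png

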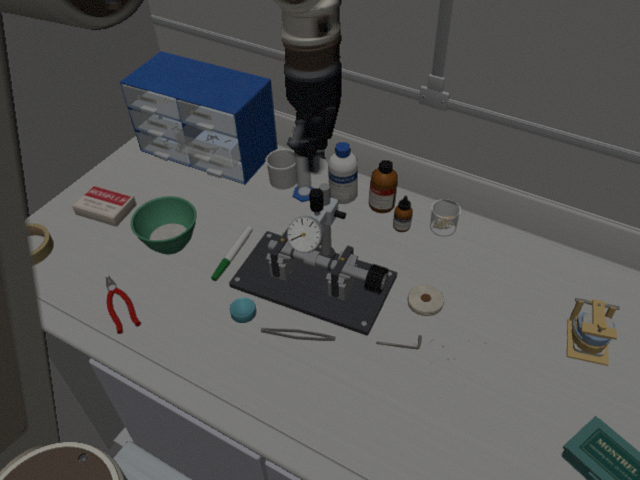

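The scene view shows the shut gripper above the knob (tips near (317,170)) and the dial unobstructed at (303,234). I'll write a needle reader while the tool comes down.

Emit:
arm_command([
  [0.0068,-0.0048,0.0,0,0,0,0],
  [0,0,0.015,0,0,0,0],
  [0,0,0.015,0,0,0,0],
  [0,0,0,0,0,0,0],
  [0,0,0,0,0,0,0],
])

```text
time_s: 3.12
tcp_pos: [548.9, 87.3, 201.3]
orientation: [-3.141, 0.0, 1.671]
ft_force: [0.3, -0.1, -0.3]
gripper_width: 0.004
gripper_force: 0.0
```

```bash
cat >> h.py <<'E'
def read_dial(im,d,dbg=None,zc=None):
    """im RGB; fit dial disc in the scene view, rectify it, find needle angle"""
    C=cloud("scene",d); B=(C-BO)@Ro.from_euler('z',BY).as_matrix()
    g=im.min(2).astype(float)
    m=(d>0)&(B[...,2]>88)&(B[...,2]<175)&(abs(B[...,1])<36)&(B[...,0]>-45)&(B[...,0]<22)&(g>105)
    n,l,s,c=cv2.connectedComponentsWithStats(m.astype(np.uint8)); m=l==1+np.argmax(s[1:,4])
    P=B[m]; c=P.mean(0)
    for _ in range(3):
        q=P-np.median(P,0); nrm=np.linalg.svd(q-q.mean(0),full_matrices=False)[2][2]; r=abs((P-P.mean(0))@nrm); P=P[r<np.percentile(r,90)]
    nrm*=-np.sign(nrm[0]); c0=P.mean(0)
    nrm[1]=0; nrm/=np.linalg.norm(nrm); right=np.array([0,-1.,0]); up=np.cross(nrm,np.array([0,-1.,0])); up*=np.sign(up[2])
    uv=np.c_[(B[m]-c0)@right,(B[m]-c0)@up]; cc=cv2.minEnclosingCircle(uv.astype(np.float32))
    c1=c0+(np.percentile(uv[:,0],[1,99]).mean())*right+(np.percentile(uv[:,1],[1,99]).mean())*up
    S=5; N=320; yy,xx=np.mgrid[0:N,0:N]; X=(xx-N/2)/S; Y=(N/2-yy)/S
    W=bw(c1+X[...,None]*right+Y[...,None]*up); K,R,t=cam("scene"); q=(W@R.T+t)@K.T
    f=cv2.remap(im,(q[...,0]/q[...,2]).astype(np.float32),(q[...,1]/q[...,2]).astype(np.float32),cv2.INTER_CUBIC)
    # refine centre on the orange hub
    hub=f[...,0].astype(float)-f[...,2]; hub[np.hypot(X,Y)>12]=0; w=np.clip(hub-0.5*hub.max(),0,None); hx,hy=(w*X).sum()/w.sum(),(w*Y).sum()/w.sum()
    th=np.radians(np.arange(0,360,1.)); rr=np.arange(6,18,.5)
    sx=((hx+np.outer(np.sin(th),rr))*S+N/2).astype(np.float32); sy=(N/2-(hy+np.outer(np.cos(th),rr))*S).astype(np.float32)
    pr=cv2.remap(f.min(2),sx,sy,cv2.INTER_LINEAR).mean(1); k=np.argmin(cv2.blur(pr[:,None],(1,5)).ravel()); a=np.radians(k)
    a=(a+np.pi)%(2*np.pi)-np.pi
    if dbg: cv2.imwrite(dbg,f[:,:,::-1])
    return 2.24+a, dict(n=nrm.round(2),c=c1.round(1),rad=round(cc[1],1),hub=(round(hx,1),round(hy,1)),contrast=round(np.median(pr)-pr.min()))
def look(dbg=None):
    im,d=arm.snapshot("scene"); o=arm.get_obs()
    print(o["time_s"],"tcp bench",wb(o["tcp_pos"]).round(1),"F",np.round(o["ft_force"],1),"needle",read_dial(im,d,dbg)); return im,d
E
python3 - <<'E'
from h import *
d=np.load("scene0.npy"); print(read_dial(cv2.imread("pics/scene0.png")[:,:,::-1].copy(),d))
look("pics/dial1.png")
E
```

```text
Traceback (most recent call last):
  File "h.py", line 36, in read_dial
    W=bw(c1+X[...,None]*right+Y[...,None]*up); K,R,t=cam("scene"); q=(W@R.T+t)@K.T
  File "h.py", line 15, in bw
    def bw(p): return BO+Ro.from_euler('z',BY).apply(p)
                         ~~~~~~~~~~~~~~~~~~~~~~~~~~~^^^
  File "scipy/spatial/transform/_rotation.pyx", line 2580, in scipy.spatial.transform._rotation.Rotation.apply
ValueError: Expected input of shape (3,) or (P, 3), got (320, 320, 3).
```

```bash
sed -i 's/def bw(p): .*/def bw(p): return BO+np.asarray(p,float)@Ro.from_euler("z",BY).as_matrix().T/' h.py
python3 - <<'E'
from h import *
d=np.load("scene0.npy"); print(read_dial(cv2.imread("pics/scene0.png")[:,:,::-1].copy(),d))
look("pics/dial1.png"); plan(bw([25,0,195]),np.pi/2+BY,1)
E
```

```text
(np.float64(-0.01147473507268515), {'n': array([-0.77,  0.  ,  0.64]), 'c': array([-23.3,   1.2, 141.7]), 'rad': 27.9, 'hub': (np.float64(-0.4), np.float64(-0.3)), 'contrast': 65})
3.175 tcp bench [ 20.2   7.2 201.6] F [ 0.4 -0.1  0.7] needle (np.float64(-0.01147473507268515), {'n': array([-0.77,  0.  ,  0.64]), 'c': array([-23.4,   0.6, 142. ]), 'rad': 28.0, 'hub': (np.float64(-1.0), np.float64(-0.5)), 'contrast': 67})
[-0.0072, 0.0047, 0.0066, 0.0347, -0.0002, 0.0645]
```

View pics/dial1.png

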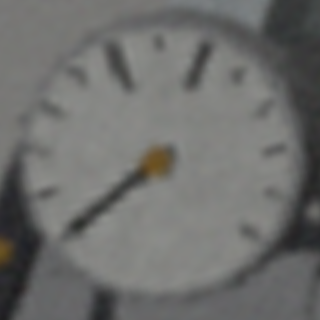

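The rectified dial shows the needle at the lower-left stop and the long marks symmetric about the top. The reader gives about 0, which is right. Now I'll push the knob down.

Emit:
arm_command([
  [-0.0072,0.0047,0,0,0,0,0],
  [0,0,0.006,0,0,0,0],
  [0,0,0.004,0,0,0,0],
  [0,0,0.004,0,0,0,0],
  [0,0,0.003,0,0,0,0],
])

```text
time_s: 3.8
tcp_pos: [554.4, 80.0, 184.7]
orientation: [3.141, 0.0, 1.67]
ft_force: [-2.1, 0.2, 4.9]
gripper_width: 0.003
gripper_force: 2.5
```

Emit:
arm_command([
  [0,0,0.002,0,0,0,0],
  [0,0,0.002,0,0,0,0],
  [0,0,0.002,0,0,0,0],
  [0,0,0.001,0,0,0,0],
  [0,0,0,0,0,0,0],
])

```text
time_s: 4.42
tcp_pos: [554.5, 80.0, 177.0]
orientation: [-3.141, 0.0, 1.67]
ft_force: [-2.3, -1.9, 3.8]
gripper_width: 0.003
gripper_force: 1.8
```

```bash
python3 - <<'E'
from h import *
look()
E
```

```text
4.475 tcp bench [ 24.7  -0.5 177.1] F [-1.8 -2.   3.8] needle (np.float64(-0.01147473507268515), {'n': array([-0.77,  0.  ,  0.63]), 'c': array([-23.3,   0.7, 130. ]), 'rad': 27.7, 'hub': (np.float64(-1.1), np.float64(-0.5)), 'contrast': 69})
```

Emit:
arm_command([
  [0,0,0.001,0,0,0,0],
  [0,0,0.001,0,0,0,0],
  [0,0,0.001,0,0,0,0],
  [0,0,0.001,0,0,0,0],
  [0,0,0,0,0,0,0],
])

```text
time_s: 5.1
tcp_pos: [554.5, 80.0, 173.4]
orientation: [-3.142, 0.0, 1.67]
ft_force: [-3.2, -1.7, 4.9]
gripper_width: -0.001
gripper_force: 2.5
```

```bash
python3 - <<'E'
from h import *
look()
E
```

```text
5.15 tcp bench [ 24.8  -0.5 173.4] F [-2.6 -1.8  4.9] needle (np.float64(0.9659096460441408), {'n': array([-0.77,  0.  ,  0.64]), 'c': array([-23.3,   0.6, 126.3]), 'rad': 27.9, 'hub': (np.float64(-1.1), np.float64(-0.3)), 'contrast': 71})
```

Emit:
arm_command([
  [0,0,0.001,0,0,0,0],
  [0,0,0.001,0,0,0,0],
  [0,0,0.001,0,0,0,0],
  [0,0,0.0008,0,0,0,0],
  [0,0,0,0,0,0,0],
])

```text
time_s: 5.78
tcp_pos: [554.5, 80.0, 169.6]
orientation: [-3.142, 0.0, 1.67]
ft_force: [-2.8, -1.6, 5.2]
gripper_width: -0.003
gripper_force: 2.7
```

```bash
python3 - <<'E'
from h import *
look()
E
```

```text
5.825 tcp bench [ 24.7  -0.5 169.6] F [-3.4 -2.2  5.6] needle (np.float64(2.170186829920228), {'n': array([-0.77,  0.  ,  0.64]), 'c': array([-23.4,   0.7, 122.7]), 'rad': 27.9, 'hub': (np.float64(-0.7), np.float64(-0.5)), 'contrast': 74})
```

The needle reads 2.17, inside the marks. I'll hold briefly, then lift and go to the wheel.

Emit:
arm_command([
  [0,0,0,0,0,0,0],
  [0,0,0,0,0,0,0],
  [0,0,-0.005,0,0,0,0],
  [0,0,-0.015,0,0,0,0],
  [0,0,-0.015,0,0,0,0],
])

```text
time_s: 6.45
tcp_pos: [554.9, 80.4, 205.5]
orientation: [3.141, -0.0, 1.67]
ft_force: [1.0, 0.2, 0.4]
gripper_width: -0.001
gripper_force: 0.0
```

Emit:
arm_command([
  [-0.04,-0.01,0,0,0,0,0],
  [-0.04,-0.013,0,0,0,0,0],
  [-0.0345,-0.01,0,0,0,0,0],
  [0,0,0,0,0,0,0],
  [0,0,0,0,0,0,0],
])

```text
time_s: 7.08
tcp_pos: [533.6, -36.8, 205.3]
orientation: [3.14, -0.0, 1.67]
ft_force: [-0.4, 0.4, 0.5]
gripper_width: 0.002
gripper_force: 0.0
```

```bash
python3 - <<'E'
from h import *
look(); plan(bw([-8,-115,95]),np.pi/2+BY,1)
E
```

```text
7.125 tcp bench [  -7.5 -114.3  205.1] F [ 0.6  0.2 -0.5] needle (np.float64(2.170186829920228), {'n': array([-0.76,  0.  ,  0.65]), 'c': array([-23.2,   0.6, 122.9]), 'rad': 28.1, 'hub': (np.float64(-0.9), np.float64(-0.8)), 'contrast': 74})
[-0.0007, -0.0006, 0.1101, 0.0642, -0.0158, 0.0663]
```

Needle still at 2.17. Next I'll come down to just above the wheel.

Emit:
arm_command([
  [0,0,0.04,0,0,0,0],
  [0,0,0.04,0,0,0,0],
  [0,0,0.033,0,0,0,0],
  [0,0,0.004,0,0,0,0],
  [0,0,0,0,0,0,0],
])

```text
time_s: 7.75
tcp_pos: [533.8, -36.4, 88.2]
orientation: [3.141, 0.0, 1.671]
ft_force: [0.0, 0.7, 0.8]
gripper_width: -0.001
gripper_force: 0.0
```

Emit:
arm_command([
  [0,0,0.001,0,0,0,0],
  [0,0,0.001,0,0,0,0],
  [0,0,0.001,0,0,0,0],
  [0,0,0.0005,0,0,0,0],
  [0,0,0,0,0,0,0],
])

```text
time_s: 8.38
tcp_pos: [533.0, -37.1, 84.0]
orientation: [-3.141, -0.0, 1.67]
ft_force: [0.1, -0.8, 0.4]
gripper_width: -0.003
gripper_force: 0.0
```

Emit:
arm_command([
  [0,0,0.0005,0,0,0,0],
  [0,0,0,0,0,0,0],
  [0,0,0.0005,0,0,0,0],
  [0,0,0,0,0,0,0],
  [0,0,0,0,0,0,0],
])

```text
time_s: 9.0
tcp_pos: [533.3, -37.1, 83.7]
orientation: [3.141, 0.0, 1.67]
ft_force: [-1.4, 0.5, 6.3]
gripper_width: -0.002
gripper_force: 2.9
```

Emit:
arm_command([
  [0,0.003,0,0,0,0,0],
  [0,0.004,0,0,0,0,0],
  [0,0.005,0,0,0,0,0],
  [0,0.004,0,0,0,0,0],
  [0,0,0,0,0,0,0],
])

```text
time_s: 9.62
tcp_pos: [550.2, -35.4, 83.7]
orientation: [3.139, 0.0, 1.67]
ft_force: [0.4, 1.2, 5.0]
gripper_width: 0.0
gripper_force: 2.4
```

```bash
python3 - <<'E'
from h import *
look()
E
```

```text
9.675 tcp bench [   9.1 -115.    83.7] F [0.7 1.3 4.9] needle (np.float64(1.9432940271609649), {'n': array([-0.76,  0.  ,  0.65]), 'c': array([-23.2,   1. , 122.8]), 'rad': 27.9, 'hub': (np.float64(-0.5), np.float64(-0.7)), 'contrast': 80})
```

The reading dropped only 0.23 over a ~43° roll, so the plunger is now near the low spot and the high spot is about 180° away. I'll roll in -x, since the fingers are already at the +x end.

Emit:
arm_command([
  [0,-0.004,0,0,0,0,0],
  [0,-0.005,0,0,0,0,0],
  [0,-0.005,0,0,0,0,0],
  [0,-0.004,0,0,0,0,0],
  [0,0,0,0,0,0,0],
])

```text
time_s: 10.3
tcp_pos: [530.5, -37.4, 83.2]
orientation: [-3.141, 0.0, 1.67]
ft_force: [-0.6, -0.1, 6.1]
gripper_width: 0.002
gripper_force: 3.1
```

Emit:
arm_command([
  [0,0,-0.008,0,0,0,0],
  [0,0.009,0,0,0,0,0],
  [0,0.009,0,0,0,0,0],
  [0,0,0.005,0,0,0,0],
  [0,0,0.002,0,0,0,0],
])

```text
time_s: 10.92
tcp_pos: [549.2, -35.4, 83.7]
orientation: [-3.142, -0.0, 1.67]
ft_force: [-1.1, 1.3, 8.3]
gripper_width: 0.002
gripper_force: 3.9
```

Emit:
arm_command([
  [0,0,0.001,0,0,0,0],
  [0,0,0,0,0,0,0],
  [0,0,0,0,0,0,0],
  [0,0,0,0,0,0,0],
  [0,0,0,0,0,0,0],
])

```text
time_s: 11.55
tcp_pos: [549.6, -35.4, 83.8]
orientation: [3.14, -0.0, 1.67]
ft_force: [0.8, 0.6, 5.6]
gripper_width: -0.003
gripper_force: 2.6
```

```bash
python3 - <<'E'
from h import *
look()
E
```

```text
11.6 tcp bench [   8.5 -114.8   83.8] F [ 0.6 -0.4  5.6] needle (np.float64(2.222546707480058), {'n': array([-0.77,  0.  ,  0.64]), 'c': array([-23.2,   0.9, 122.7]), 'rad': 28.2, 'hub': (np.float64(-0.6), np.float64(-0.7)), 'contrast': 75})
```

Good: 5.6 N, and the needle has gone up to 2.22. Two more strokes.

Emit:
arm_command([
  [0,-0.004,0,0,0,0,0],
  [0,-0.005,0,0,0,0,0],
  [0,-0.005,0,0,0,0,0],
  [0,-0.004,0,0,0,0,0],
  [0,0,0,0,0,0,0],
])

```text
time_s: 12.22
tcp_pos: [530.4, -37.3, 83.1]
orientation: [-3.141, -0.0, 1.67]
ft_force: [-1.2, 1.0, 6.7]
gripper_width: 0.0
gripper_force: 3.1
```

Emit:
arm_command([
  [0,0,-0.008,0,0,0,0],
  [0,0.009,0,0,0,0,0],
  [0,0.009,0,0,0,0,0],
  [0,0,0.005,0,0,0,0],
  [0,0,0.002,0,0,0,0],
])

```text
time_s: 12.85
tcp_pos: [549.2, -35.4, 83.8]
orientation: [-3.142, -0.0, 1.67]
ft_force: [-0.1, 0.6, 8.4]
gripper_width: -0.002
gripper_force: 3.9
```

Emit:
arm_command([
  [0,0,0.001,0,0,0,0],
  [0,0,0,0,0,0,0],
  [0,0,0,0,0,0,0],
  [0,0,0,0,0,0,0],
  [0,0,0,0,0,0,0],
])

```text
time_s: 13.48
tcp_pos: [549.5, -35.4, 83.8]
orientation: [3.14, -0.0, 1.67]
ft_force: [0.1, 0.5, 5.5]
gripper_width: 0.002
gripper_force: 2.6
```

```bash
python3 - <<'E'
from h import *
look()
E
```

```text
13.525 tcp bench [   8.4 -114.9   83.8] F [0.5 0.5 4.2] needle (np.float64(2.9032251157578455), {'n': array([-0.77,  0.  ,  0.64]), 'c': array([-23.1,   0.8, 122.9]), 'rad': 28.3, 'hub': (np.float64(-0.8), np.float64(-0.9)), 'contrast': 73})
```

Emit:
arm_command([
  [0,-0.004,0,0,0,0,0],
  [0,-0.005,0,0,0,0,0],
  [0,-0.005,0,0,0,0,0],
  [0,-0.004,0,0,0,0,0],
  [0,0,0,0,0,0,0],
])

```text
time_s: 14.15
tcp_pos: [530.3, -37.4, 83.1]
orientation: [-3.141, 0.0, 1.67]
ft_force: [-1.0, 0.2, 6.2]
gripper_width: 0.001
gripper_force: 3.1
```

Emit:
arm_command([
  [0,0,-0.008,0,0,0,0],
  [0,0.009,0,0,0,0,0],
  [0,0.009,0,0,0,0,0],
  [0,0,0.005,0,0,0,0],
  [0,0,0.002,0,0,0,0],
])

```text
time_s: 14.78
tcp_pos: [549.2, -35.4, 83.7]
orientation: [-3.141, -0.0, 1.67]
ft_force: [-0.9, 1.2, 8.2]
gripper_width: 0.005
gripper_force: 4.0
```

Emit:
arm_command([
  [0,0,0.001,0,0,0,0],
  [0,0,0,0,0,0,0],
  [0,0,0,0,0,0,0],
  [0,0,0,0,0,0,0],
  [0,0,0,0,0,0,0],
])

```text
time_s: 15.4
tcp_pos: [549.5, -35.4, 83.8]
orientation: [3.14, -0.0, 1.67]
ft_force: [-0.5, 0.2, 5.8]
gripper_width: 0.001
gripper_force: 2.6
```

```bash
python3 - <<'E'
from h import *
look()
E
```

```text
15.45 tcp bench [   8.3 -114.8   83.8] F [ 0.1 -0.2  5.1] needle (np.float64(3.653716694115407), {'n': array([-0.77,  0.  ,  0.64]), 'c': array([-23.2,   0.9, 122.9]), 'rad': 28.1, 'hub': (np.float64(-0.5), np.float64(-0.7)), 'contrast': 72})
```

Fitting the readings (1.94, 2.22, 2.90, 3.65) puts the spindle at about 143° from the low spot, so about 37° or 14 mm is left.

Emit:
arm_command([
  [0,-0.003,0,0,0,0,0],
  [0,-0.004,0,0,0,0,0],
  [0,-0.004,0,0,0,0,0],
  [0,-0.003,0,0,0,0,0],
  [0,0,0,0,0,0,0],
])

```text
time_s: 16.08
tcp_pos: [535.2, -36.8, 83.9]
orientation: [3.14, 0.0, 1.67]
ft_force: [0.2, -0.3, 6.2]
gripper_width: -0.002
gripper_force: 3.4
```

```bash
python3 - <<'E'
from h import *
look()
E
```

```text
16.125 tcp bench [  -6.  -114.9   83.9] F [-0.8  0.3  7.3] needle (np.float64(3.845702911834783), {'n': array([-0.76,  0.  ,  0.65]), 'c': array([-23.2,   1.2, 122.9]), 'rad': 27.9, 'hub': (np.float64(-0.3), np.float64(-0.7)), 'contrast': 74})
```

Emit:
arm_command([
  [0,0,-0.001,0,0,0,0],
  [0,0,-0.01,0,0,0,0],
  [0,0,-0.04,0,0,0,0],
  [0,0,-0.05,0,0,0,0],
  [0,0,0,0,0,0,0],
])

```text
time_s: 16.75
tcp_pos: [537.6, -37.2, 188.6]
orientation: [3.134, 0.002, 1.67]
ft_force: [0.6, 0.2, -1.4]
gripper_width: 0.001
gripper_force: 0.0
```

```bash
python3 - <<'E'
from h import *
from scipy.optimize import least_squares
im,d=look(); cv2.imwrite("pics/end.png",im[:,:,::-1])
s=np.array([-17,0,18.6,37.4,56.5,70.8]); r=np.array([2.17,1.943,2.223,2.903,3.654,3.846])
f=least_squares(lambda p:p[0]-.96*np.cos(s[1:]*p[2]/22-p[1])-r[1:],[2.9,0,1]); print(f.x,f.fun.round(3),"deg from low now",np.degrees(s[-1]*f.x[2]/22-f.x[1]))
E
```

```text
16.8 tcp bench [  -5.1 -115.2  186.1] F [ 0.2 -0.2 -0.8] needle (np.float64(3.863156204354727), {'n': array([-0.76,  0.  ,  0.64]), 'c': array([-23.2,   0.8, 122.7]), 'rad': 28.0, 'hub': (np.float64(-0.8), np.float64(-0.6)), 'contrast': 72})
[2.9008848  0.06015098 0.97418883] [-0.    -0.016  0.022 -0.019  0.013] deg from low now 176.1825628175889
```

View pics/end.png

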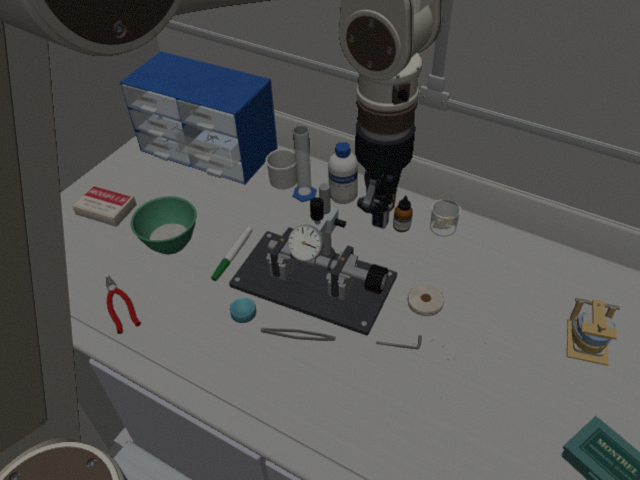

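The picture shows the gripper clear above the wheel (tips near (380,215)), the needle at the right of the dial (305,243), and the bystanders where they were. The fit puts the spindle 176° from the low spot, so I'll hand it in.

```bash
python3 -c "
from plant import arm
print(arm.sign_off())"
```

```text
the job is handed in; nothing more can be done
None
```

The job is handed in, with no verdict returned: the needle was set at 2.17 rad between the long marks, then the spindle was rolled until it read 3.86 rad (about 4° from the high spot by my fit), the plunger is still on the collar, the arm is clear, and the bystanders look unmoved.

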